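# Clamp a printed bearing block in the hand-crank clamp

## Robot

A 6-joint arm with a two-finger parallel gripper is mounted at the origin on the work surface. World frame = base frame: x ahead of the robot, y to its left, z up, the work surface at z = 0. Lengths are in m, angles in rad, forces in N, time in s.
With the tool pointing down it reaches from about 0.35 to 0.875 m from the base axis. Payload 4.2 kg.
Tool frame: the origin (TCP) lies between the finger pads; the fingertips stand 19 mm ahead of it and the grasp point (between the pads) is the TCP; z points along the fingers, x is the direction in which the jaws open and shut, and the axes are right-handed (so a half turn about z gives the same grasp; the last joint's range is limited). The gripper opens to 87 mm and grips with 3 to 60 N. Pads are 19 mm wide; open, the fingers measure 117 mm over their backs; the gripper's body (75 mm by 190 mm) begins 51 mm behind the grasp point.
Start: joints at [-0.905, 0.385, 0.008, 0, -1.194, -0.259], TCP at [0.247, -0.574, 0.242] pointing down, gripper open.
Joint ranges: [-3.14, 3.14], [-1.21, 2.06], [-1.07, 1.41], [-3.16, 2.05], [-2.99, -0.16], [-3.1, 3.1]. Speed limits (rad/s): [2.79, 2.79, 3.14, 3.14, 3.14, 3.14].

## Interface

Orientations are given as a 3x3 rotation matrix whose columns are the frame's x, y, z axes.
In Python, from bench import state, camera, calibration, ctrl gives the robot as it stands.
- The arm moves only by the tool step_arm, never from a script. Its argument "series" is a list of rows, each a list of 5 numbers: the opening, from -1 (shut) to 1 (fully open), so that 0 is half open, then the shift along the tool's x, y, z in cm, then the turn about the tool's z in rad. A call has 1 to 20 rows; each row is the pose to reach, as a shift and turn from the pose commanded when the call began, along the tool's axes at that moment; what a row does not reach only later rows make up. A row lasts 1/10 s, in which the tool goes at most 50 mm and 8.59 degrees, less where a joint would pass 70% of its speed; a pose out of reach is approached as far as the arm can. A call with a gripper value outside its range is refused whole. The fingers move at their own pace and stop on an object; "grip_force" is the grip in N (left out, the last holds). Time passes only in rows, so rows that repeat a pose let the fingers close. It gives the time, the measured TCP pose, the force and the opening at its end, in the units of the state.
- state(): the state, without advancing time (a new reading comes with each control period).
- camera(name): name is "scene" or "top"; returns the picture (420x560x3 uint8, red, green, blue); there is no depth.
- calibration(name): a dict with "intrinsics" (3x3 intrinsics, pixels), "world_to_cam" (4x4, takes a point from world to camera coordinates). Camera axes: x right, y up, looking along -z (the intrinsics and any distortion apply to the point x, -y, -z); pixel columns grow to the right and rows downward; lengths in m; the calibration is good to about 2 mm. A picture is of the moment at which its call begins. calibration takes no time and is no camera call.
- ctrl.hand_in(): hands the job in, once; it reports no verdict.
The state is a dict: "time": time; "q": joint angles; "dq": joint speeds; "effort": joint torques, N m; "tool_pos": TCP position; "eef_rot": TCP orientation; "force": force on the tool from outside, world axes, zero at the start; "ft_torque": the same for the moment, N m; "width": finger opening in m.
Only numpy, scipy, OpenCV 4.12 (cv2) and the standard library are available. Lean on these libraries where they do the work, as an engineer would, in place of code of your own. Each camera call takes 0.05 s, during which the arm holds its last target.

## Task

Stand the orange printed bearing block upright on the black mat between the jaws of the hand-crank clamp, its two bored faces towards the jaws, and let go of it. Then take the crank by its loose red sleeve and, keeping hold of the sleeve for as long as the crank moves, wind it clockwise (seen from above) until the clamp's spring pad is pushed about half-way in (about 90 N, the block held against the fixed jaw), without crushing the print; then let go and leave everything else where it is.

Things in the scene. Friction and masses are not known exactly. Their poses are not given: they have to be found in the camera images.
- block: orange printed block, 46 (its x) x 36 (its y) x 50 (its z, up) mm, about 90 g; a dark bore mark 20 mm across on each of its two y faces (36 mm apart, the ones to be clamped), two small dots on top. Origin: centre of its underside. Starts upright on the table. Grip it across its 46 mm (along its x): the fingers then stay clear of the jaws
- clamp: fixed hand-crank clamp on a grey plate 100 (x) x 300 (y) x 20 mm, origin on the table (plate spans y -160 to +140 mm). It clamps along its y axis: fixed steel jaw at the -y end (45 mm wide, 40 mm above the plate, foot 80 wide, 12 high); blue moving jaw mid-way; blue gearbox 80 x 80 mm, 85 mm above the table, at the +y end with the crank on top
- nest (a point): where the block's underside is to stand: centre of the black mat (60 x 75 mm) on the plate, 20 mm above the table, axes as the clamp's, at clamp y = -82 mm. The pad's face starts 26 to 32 mm to its +y side, the fixed jaw's face lies 24 to 32 mm to its -y side: it is bolted up to 4 mm either way and its true place is not measured, so the block slides a little before it is squeezed
- crank_axis (a point): the crank's vertical axis (at clamp y = +90 mm), at the sleeve's mid-height, 142 mm above the table; axes as the clamp's
- grip: the red grip sleeve itself (see sleeve); origin at the centre of its lower end. While the hand stands still, the force it feels from the crank's friction may read some newtons lower than in motion; where the load starts to climb steadily, the block has begun to be squeezed
- sleeve (a point): centre of the red grip sleeve, an upright cylinder 24 mm in diameter and 60 mm long (112 to 172 mm above the table) that spins freely on its pin, 60 mm from the crank's axis. A steel crank arm 16 mm wide lies under it, its top 108 mm above the table; a 18 mm steel cap ends the pin 4 mm above the sleeve
- crank (a joint): crank angle, rad, growing clockwise from above (closing); starts at 0 to 1.2, stop at 9.5; at 0 the arm points along clamp +x. 2.8 to 5.6 rad of winding until the block is squeezed, then about 100 N of clamping per rad. Turning freely takes about 11 N at the sleeve (friction, which also keeps the crank where it is left); each 10 N of clamping adds about 0.83 N
- bracket: bystander: blue printed L bracket, 60 x 45 x 49 mm, loose; origin centre of its underside
- gear: bystander: green printed gear, 60 mm across, 32 mm high, loose; origin centre of its underside
- spool: bystander: lime spool with black flanges lying flat, 130 mm across, 50 mm high
- wash: bystander: white bottle 60 mm across, 150 mm high
- scraper: bystander: spatula-like scraper, 200 mm long, lying flat
- brush: bystander: small brush, 170 mm long, lying flat
- tray: bystander: grey divided tray 120 x 160 x 30 mm
- jaw (a joint): travel of the blue moving jaw towards -y of the clamp, m: 0.005 per rad of the crank (45 mm wide, 40 mm above the plate, foot 80 wide, 18 high). It carries a black sprung pad (45 wide, 2 to 36 mm above the plate) on two yellow pins. The pad can be pushed in 9 mm against 20 N per mm: half-way is 4.5 mm, 90 N. Good is 60 to 120 N; 150 N crushes the print
There are look-alikes about, which are no part of the job. Of the things shaped like the block, the orange one is meant.

How it is judged:
By the outcome, as a careful person would: the job done as asked, in the order asked, and still so for the second after the job is handed in, with the robot touching nothing.
It also fails if it takes over 72 s, if anything falls off the work surface, if the arm or the gripper's body presses on something with over 40 N, if the wrist force passes 120 N, or if a joint passes its speed limit or range.

## Working session

There is one attempt and no reset: what is moved stays moved. The work goes in short steps, Python scripts to look and compute and a tool call to move; the robot and the scene stay as the last step left them, time stands still between calls to the robot, and variables do not carry over. Pictures are saved under pics/ and viewed, and the job is handed in when it is done.

Besides the shell and the picture viewer there is one more tool, called after ">>>" as name(argument=value, ...), one argument or row to a line, values as JSON. step_arm: Moves the arm, as the interface text tells. Its arguments: {"type":"object","properties":{"series":{"type":"array","items":{"type":"array","items":{"type":"number"}}},"grip_force":{"type":"number"}},"required":["series"]}

```bash
ls; mkdir -p pics
python3 - <<'E'
from bench import state,camera,calibration,ctrl
import cv2
for n in("scene","top"):
    im=camera(n); cv2.imwrite(f"pics/{n}0.png",im[:,:,::-1])
    print(n,calibration(n))
print(state())
E
```

```text
pics
scene {'intrinsics': array([[396.23652578,   0.        , 274.29087023],
       [  0.        , 396.23652578, 203.50674668],
       [  0.        ,   0.        ,   1.        ]]), 'world_to_cam': array([[-0.40271111,  0.91531632, -0.00444854,  0.22639751],
       [-0.60223003, -0.26129653,  0.75434947,  0.23853218],
       [ 0.68930599,  0.30646396,  0.65645799, -1.41622565],
       [ 0.        ,  0.        ,  0.        ,  1.        ]])}
top {'intrinsics': array([[477.60935438,   0.        , 276.69066641],
       [  0.        , 477.60935438, 212.75141752],
       [  0.        ,   0.        ,   1.        ]]), 'world_to_cam': array([[-0.00527062, -0.99990966,  0.01236513,  0.01677957],
       [ 0.99583912, -0.00412339,  0.09103543, -0.56316964],
       [-0.09097622,  0.01279349,  0.99577088, -1.36243717],
       [ 0.        ,  0.        ,  0.        ,  1.        ]])}
{'time': 0.1, 'q': array([-9.05407932e-01,  3.85483387e-01,  6.78214045e-03, -4.38540581e-04,
       -1.19399817e+00, -2.58559407e-01]), 'dq': array([-1.66095831e-03, -1.88429649e-03,  2.91648907e-03,  3.12497850e-03,
        9.05722760e-05, -1.23770402e-03]), 'effort': array([ 2.08875772e-04, -3.91690958e+01,  1.87935287e+01,  4.23190579e+00,
        1.34664119e-02, -7.10374206e-05]), 'tool_pos': array([ 0.24711336, -0.57353646,  0.24057387]), 'eef_rot': array([[-3.95549747e-01,  9.18444156e-01, -8.54091718e-04],
       [ 9.18442496e-01,  3.95550658e-01,  1.74883692e-03],
       [ 1.94404559e-03, -9.26821293e-05, -9.99998106e-01]]), 'force': array([0.99831941, 0.79931465, 1.03439615]), 'ft_torque': array([-0.00166381, -0.02862415,  0.02214852]), 'width': 0.08720225391115796}
```

View pics/scene0.png

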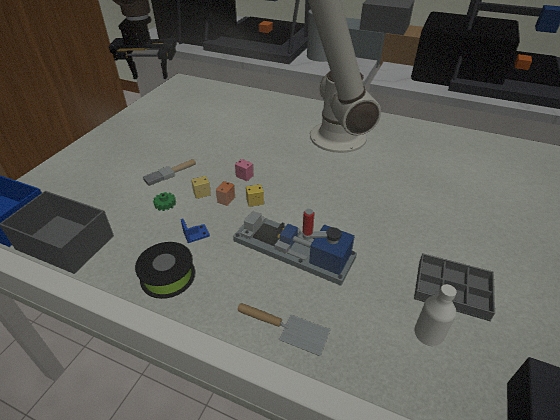

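View pics/top0.png

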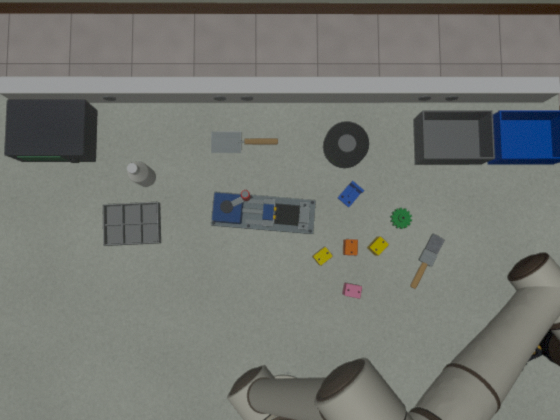

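Both views show the clamp (top: gearbox at about (228,208), mat at (288,214)) and the orange block at about (351,247), with yellow and pink look-alikes near it. I'll enlarge these areas.

Run:
```python
import cv2
t=cv2.imread("pics/top0.png"); s=cv2.imread("pics/scene0.png")
def crop(im,x0,y0,x1,y1,f,n):
    c=cv2.resize(im[y0:y1,x0:x1],None,fx=f,fy=f,interpolation=cv2.INTER_CUBIC)
    for x in range(x0,x1):
        if x%10==0: cv2.line(c,((x-x0)*f+f//2,0),((x-x0)*f+f//2,6 if x%50 else 14),(255,255,255),1); 
        if x%20==0: cv2.putText(c,str(x),((x-x0)*f,24),0,.4,(255,255,255),1)
    for y in range(y0,y1):
        if y%10==0: cv2.line(c,(0,(y-y0)*f+f//2),(8,(y-y0)*f+f//2),(255,255,255),1); cv2.putText(c,str(y),(10,(y-y0)*f+f//2),0,.4,(255,255,255),1)
    cv2.imwrite(n,c)
crop(t,205,185,325,240,6,"pics/t_clamp.png")
crop(t,330,225,400,270,10,"pics/t_block.png")
crop(s,225,200,365,285,5,"pics/s_clamp.png")
crop(s,180,170,280,215,8,"pics/s_block.png")
```

```text
(no output)
```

View pics/t_clamp.png

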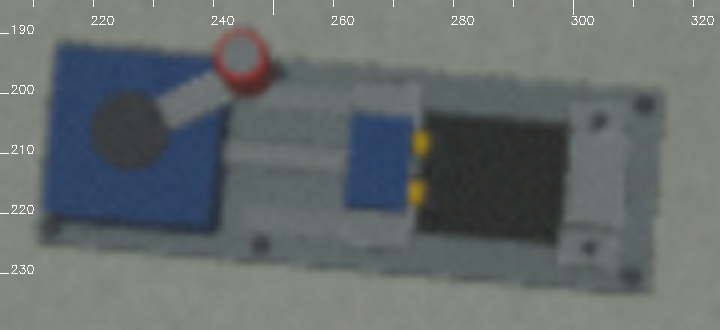

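View pics/t_block.png

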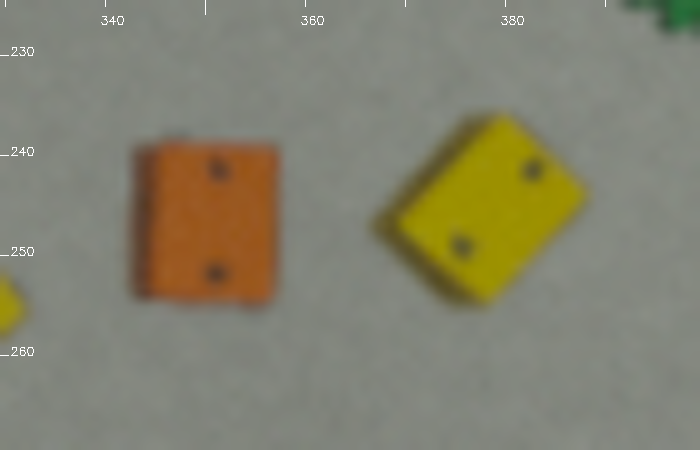

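View pics/s_clamp.png

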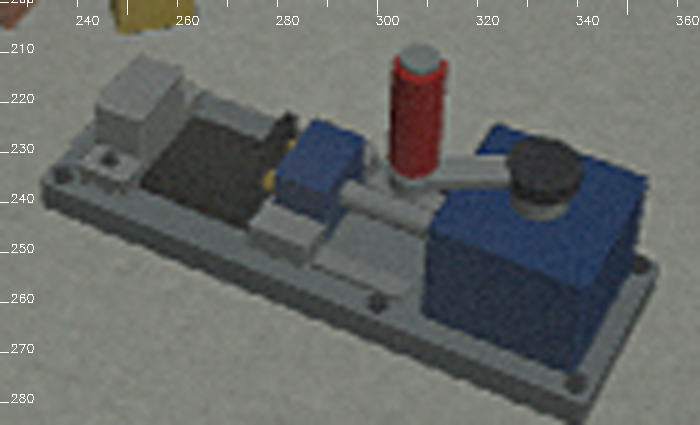

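View pics/s_block.png

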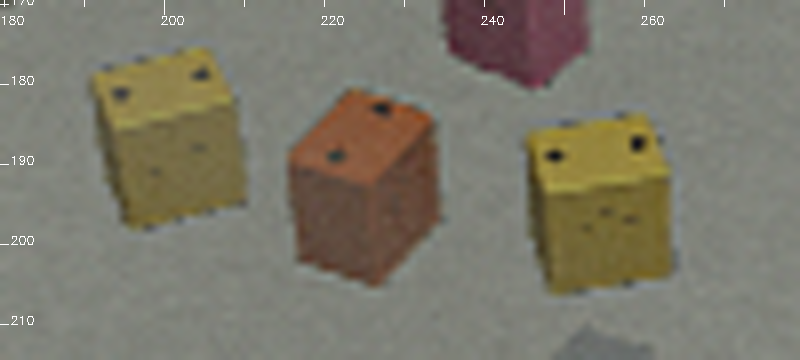

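```bash
cat > h.py <<'E'
import numpy as np
from bench import calibration
from scipy.optimize import least_squares
C={n:calibration(n) for n in("scene","top")}
def proj(n,P):
    P=np.atleast_2d(P);c=C[n];p=P@c["world_to_cam"][:3,:3].T+c["world_to_cam"][:3,3]
    p=p*[1,-1,-1];q=p@c["intrinsics"].T;return q[:,:2]/q[:,2:]
def cp(x,y,f,x0,y0):return [x/f-.5+x0,y/f-.5+y0]
def body(x,y,z,a,P):
    P=np.atleast_2d(np.array(P,float));c,s=np.cos(a),np.sin(a)
    return P@np.array([[c,-s,0],[s,c,0],[0,0,1]]).T+[x,y,z]
def fit(obs,p0):
    # obs list (cam,localpt,pix); p=(x,y,z,yaw)
    def r(p):
        return np.concatenate([proj(n,body(*p,l))[0]-px for n,l,px in obs])
    s=least_squares(r,p0,loss="soft_l1",f_scale=.7);return s.x,r(s.x).reshape(-1,2)
def tri(obs,p0=(.5,0,.1)):
    s=least_squares(lambda p:np.concatenate([proj(n,p)[0]-px for n,px in obs]),p0);return s.x,s.fun
E
python3 - <<'E'
from h import *
np.set_printoptions(precision=4,suppress=True)
T=lambda x,y:cp(x,y,6,205,185);S=lambda x,y:cp(x,y,5,225,200)
o=[("top",(.05,-.16,.02),T(663,92)),("top",(-.05,-.16,.02),T(652,293)),("top",(-.05,.14,.02),T(40,243)),
("top",(-.04,.05,.085),T(213,232)),("top",(.04,.13,.085),T(57,42)),
("scene",(.05,-.16,.02),S(42,185)),("scene",(.05,.14,.02),S(585,405)),("scene",(-.05,.14,.02),S(657,270)),
("scene",(.04,.13,.085),S(580,283)),("scene",(-.04,.13,.085),S(646,178)),("scene",(-.04,.05,.085),S(495,124)),("scene",(.04,.05,.085),S(428,230))]
p,r=fit(o,[.57,0,0,0]);print("clamp",p);print(r)
t=lambda x,y:cp(x,y,10,330,225);s=lambda x,y:cp(x,y,8,180,170)
a,b=.023,.018
o=[("top",(a,-b,.05),t(279,144)),("top",(-a,-b,.05),t(272,304)),("top",(-a,b,.05),t(153,300)),("top",(a,b,.05),t(160,144)),
("scene",(a,-b,.05),s(290,155)),("scene",(a,b,.05),s(372,187)),("scene",(-a,-b,.05),s(355,90)),("scene",(-a,b,.05),s(437,120)),
("scene",(a,-b,0),s(298,262)),("scene",(a,b,0),s(380,287)),("scene",(-a,b,0),s(440,220))]
q,r=fit(o,[.5,-.15,0,0]);print("block",q);print(r)
N=body(*p,[[0,-.082,.02],[0,.09,.142]]);print("nest,axis",N)
print("cap",tri([("top",T(241,55)),("scene",S(420,58))]))
# sleeve angle
def rr(u):
    th,=u;L=[.06*np.cos(th),.09-.06*np.sin(th)]
    P=body(p[0],p[1],0,p[3],[[*L,.177],[*L,.172],[*L,.112]])
    return np.concatenate([proj("top",P[0])[0]-T(241,55),proj("scene",P[1])[0]-S(418,68),proj("scene",P[2])[0]-S(413,172)])
m=least_squares(rr,[.5]);print("th",m.x,m.fun)
th=m.x[0];print(body(p[0],p[1],0,p[3],[.06*np.cos(th),.09-.06*np.sin(th),.142]))
E
```

```text
clamp [ 0.5661  0.0629 -0.0032 -0.0874]
[[ 0.7645 -0.0955]
 [ 0.0403  0.3544]
 [-0.5624  0.1749]
 [ 0.2962 -0.4144]
 [ 0.3075  0.4193]
 [-0.6734 -0.0369]
 [-0.0144  0.7298]
 [ 0.5507 -0.9093]
 [ 1.5502  1.8849]
 [ 0.8762  0.1689]
 [-0.2774 -0.3163]
 [-0.8225 -0.1874]]
block [ 0.4631 -0.1969 -0.0003 -0.0548]
[[ 0.4122  0.0906]
 [ 0.5611  0.2901]
 [-0.1914  0.0586]
 [-0.301  -0.5423]
 [-0.7844  0.2958]
 [-0.1673 -0.0644]
 [-0.12   -0.5258]
 [ 0.297  -0.8328]
 [-0.0119  0.3452]
 [ 0.3104  0.9011]
 [ 1.119   0.0334]]
nest,axis [[ 0.5589 -0.0188  0.0168]
 [ 0.5739  0.1525  0.1388]]
cap (array([0.5999, 0.0986, 0.1751]), array([ 0.1519, -0.0494,  0.1325,  0.0074]))
th [0.9908] [-0.2868 -1.0831  0.5204 -0.1216  0.1308 -1.3435]
[[0.6023 0.0997 0.142 ]]
```

```bash
cat >> h.py <<'E'
from bench import state
def go(x,y,z,ang=None,st=None):
    """tool-frame shift (cm) and turn from measured pose to the world target; ang = world angle of tool x"""
    s=st or state();R=s["eef_rot"];d=R.T@(np.array([x,y,z])-s["tool_pos"])*100
    a=np.arctan2(R[1,0],R[0,0]);t=0
    if ang is not None: t=-((ang-a+np.pi)%(2*np.pi)-np.pi)
    return np.round(d,2),round(t,3),a
E
python3 - <<'E'
from h import *
print(go(.4631,-.1969,.15,np.pi-.055))
T=lambda x,y:cp(x,y,6,205,185);S=lambda x,y:cp(x,y,5,225,200)
print(tri([("top",T(130,130)),("scene",S(545,157))]))
E
```

```text
(array([26.03, 34.74,  9.1 ]), np.float64(-1.109), np.float64(1.9774634773178061))
(array([0.57391009, 0.1526966 , 0.11236969]), array([ 0.02456388, -0.00677761,  0.02109028,  0.00093706]))
```

>>> step_arm(
  series=[
    [1,26,34.7,9,-1.11],
    [1,26,34.7,9,-1.11],
    [1,26,34.7,9,-1.11],
    [1,26,34.7,9,-1.11],
    [1,26,34.7,9,-1.11],
    [1,26,34.7,9,-1.11],
    [1,26,34.7,9,-1.11],
    [1,26,34.7,9,-1.11],
    [1,26,34.7,9,-1.11],
    [1,26,34.7,9,-1.11],
    [1,26,34.7,9,-1.11],
    [1,26,34.7,9,-1.11],
    [1,26,34.7,9,-1.11],
  ],
)

```text
time: 1.4
tool_pos: [0.4626, -0.1988, 0.1517]
eef_rot: [[-0.998, 0.056, 0.0], [0.056, 0.998, -0.0], [-0.0, -0.0, -1.0]]
force: [0.8, -0.2, -0.2]
width: 0.0871
```

Run:
```python
from h import *
from bench import camera
import cv2
s=state();print(s["time"],s["tool_pos"],s["q"],s["force"]);print(go(.4631,-.1969,.032,np.pi-.055))
for n in("scene","top"):
    c=camera(n)[:,:,::-1];cv2.imwrite(f"pics/{n}1.png",c)
    u=proj(n,np.array([.463,-.197,.05]))[0].astype(int);cv2.imwrite(f"pics/{n}1c.png",cv2.resize(c[max(0,u[1]-60):u[1]+40,u[0]-60:u[0]+60],None,fx=6,fy=6,interpolation=2)[:600])
```

```text
1.4 [ 0.46259782 -0.1988307   0.1517234 ] [-8.29839965e-02  2.68932325e-01 -4.13465689e-01  1.03875501e-05
 -8.88233861e-01  2.71090885e-02] [ 0.78547148 -0.20228363 -0.2025196 ]
(array([-0.04,  0.2 , 11.97]), np.float64(-0.001), np.float64(3.085724298226873))
```

View pics/scene1c.png

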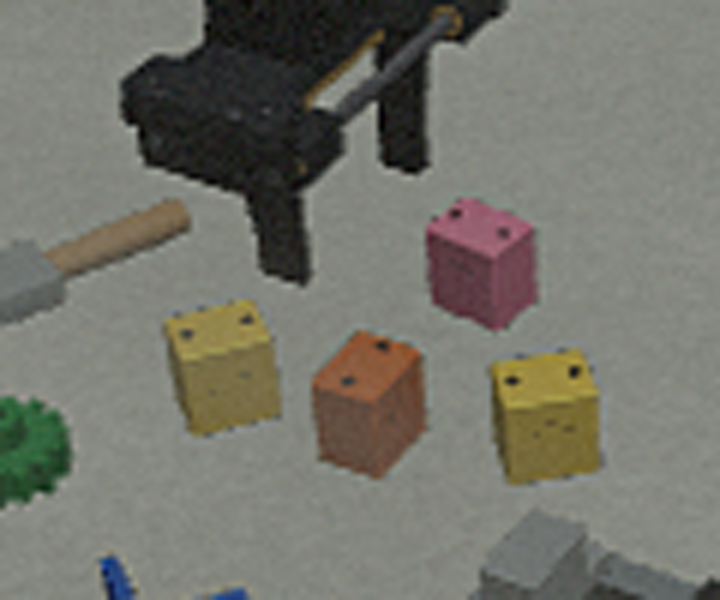

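View pics/top1.png

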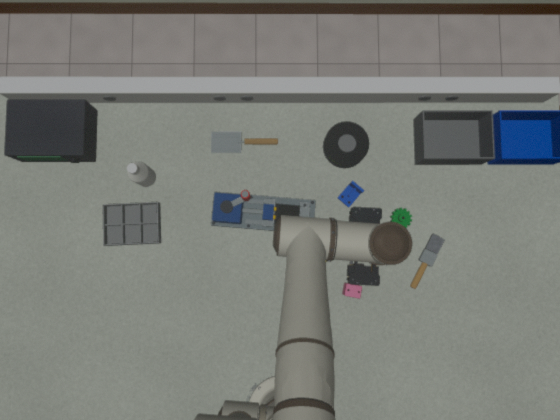

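View pics/scene1.png

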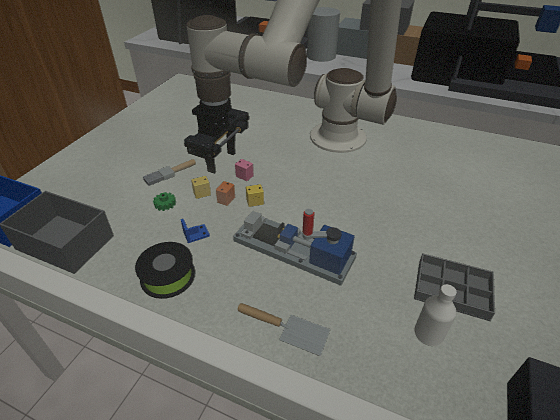

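>>> step_arm(
  series=[
    [1,0,0.2,4,0],
    [1,0,0.2,8,0],
    [1,0,0.2,10,0],
    [1,0,0.2,11,0],
    [1,0,0.2,12,0],
    [1,0,0.2,12,0],
    [1,0,0.2,12,0],
  ],
)

```text
time: 2.2
tool_pos: [0.464, -0.1961, 0.0323]
eef_rot: [[-0.999, 0.054, 0.002], [0.054, 0.999, -0.0], [-0.002, -0.0, -1.0]]
force: [-0.0, 0.2, -0.2]
width: 0.0867
```

>>> step_arm(
  series=[
    [-1,0,0,0,0],
    [-1,0,0,0,0],
    [-1,0,0,0,0],
    [-1,0,0,0,0],
    [-1,0,0,0,0],
    [-1,0,0,0,0],
    [-1,0,0,0,0],
    [-1,0,0,0,0],
  ],
  grip_force=25,
)

```text
time: 3.0
tool_pos: [0.4633, -0.1959, 0.0316]
eef_rot: [[-0.999, 0.054, 0.0], [0.054, 0.999, -0.0], [-0.0, -0.0, -1.0]]
force: [0.3, -0.7, 0.9]
width: 0.0463
```

>>> step_arm(
  series=[
    [-1,0,0,-1,0],
    [-1,0,0,-4,0],
    [-1,0,0,-8,0],
    [-1,0,0,-11,0],
    [-1,0,0,-11,0],
    [-1,0,0,-11,0],
  ],
)

```text
time: 3.6
tool_pos: [0.4631, -0.1958, 0.1424]
eef_rot: [[-0.999, 0.054, 0.002], [0.054, 0.999, 0.0], [-0.002, 0.0, -1.0]]
force: [-0.5, -0.3, -1.6]
width: 0.046
```

Run:
```python
from h import *
from bench import camera
import cv2
s=state();print(s["time"],s["tool_pos"],s["force"],s["width"]);print(go(.5589,-.0188,.143,np.pi-.0874))
for n in("scene","top"):
    c=camera(n)[:,:,::-1];cv2.imwrite(f"pics/{n}2.png",c)
    u=proj(n,s["tool_pos"])[0].astype(int);cv2.imwrite(f"pics/{n}2c.png",cv2.resize(c[max(0,u[1]-50):u[1]+50,u[0]-50:u[0]+50],None,fx=6,fy=6,interpolation=2))
```

```text
3.6 [ 0.46313021 -0.1957504   0.1423817 ] [-0.46769473 -0.33307593 -1.59130166] 0.04598683393318465
(array([-8.6 , 18.19, -0.04]), np.float64(0.033), np.float64(3.087171329831471))
```

View pics/scene2c.png

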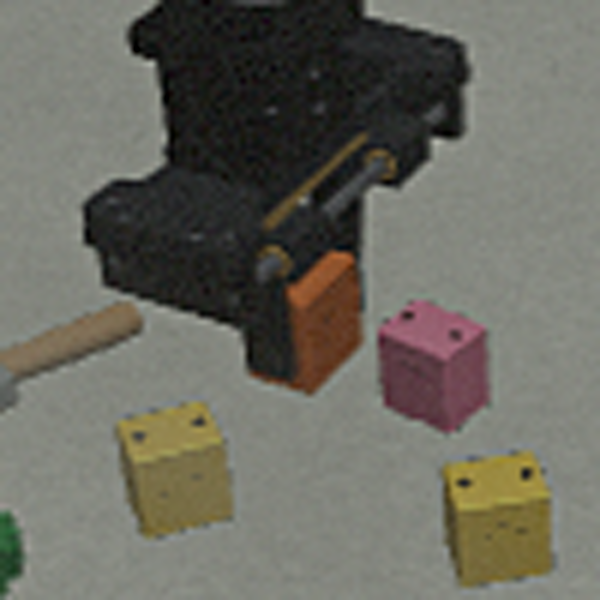

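The scene crop shows the orange block held squarely between the fingers at about (320,320), with the neighbours untouched. Next I carry it over the nest.

>>> step_arm(
  series=[
    [-1,-2,4.2,0,0.033],
    [-1,-4,8.5,0,0.033],
    [-1,-6,12.7,0,0.033],
    [-1,-7.5,16,0,0.033],
    [-1,-8.6,18.2,0,0.033],
    [-1,-8.6,18.2,0,0.033],
    [-1,-8.6,18.2,0,0.033],
    [-1,-8.6,18.2,2,0.033],
    [-1,-8.6,18.2,2,0.033],
  ],
)

```text
time: 4.6
tool_pos: [0.556, -0.0201, 0.1187]
eef_rot: [[-0.996, 0.089, -0.007], [0.089, 0.996, -0.001], [0.007, -0.001, -1.0]]
force: [-1.0, 0.0, -1.0]
width: 0.0459
```

Run:
```python
from h import *
from bench import camera
import cv2
s=state();print(s["time"],s["tool_pos"],s["force"],s["width"]);print(go(.5589,-.0185,.055,np.pi-.0874))
for n in("scene","top"):
    c=camera(n)[:,:,::-1];cv2.imwrite(f"pics/{n}3.png",c)
    u=proj(n,s["tool_pos"])[0].astype(int);cv2.imwrite(f"pics/{n}3c.png",cv2.resize(c[max(0,u[1]-50):u[1]+50,u[0]-50:u[0]+50],None,fx=6,fy=6,interpolation=2))
```

```text
4.6 [ 0.55596592 -0.0201001   0.11866213] [-0.97579229  0.01938069 -1.01091369] 0.04593062666267019
(array([-0.32,  0.2 ,  6.36]), np.float64(-0.002), np.float64(3.0523984831479387))
```

View pics/scene3c.png

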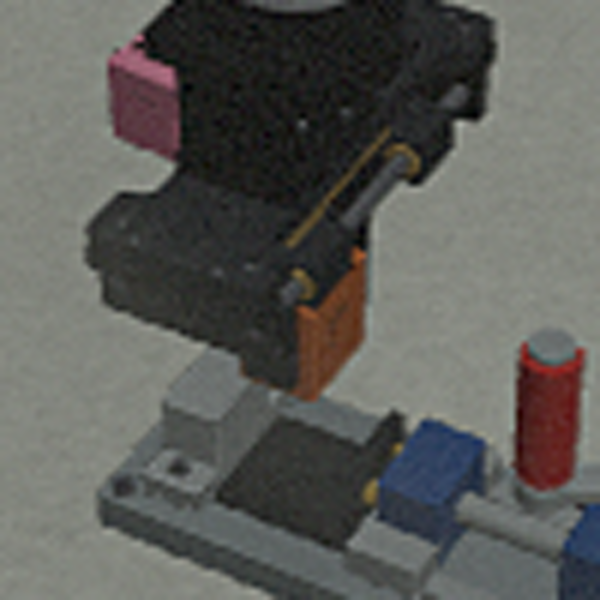

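View pics/top3c.png

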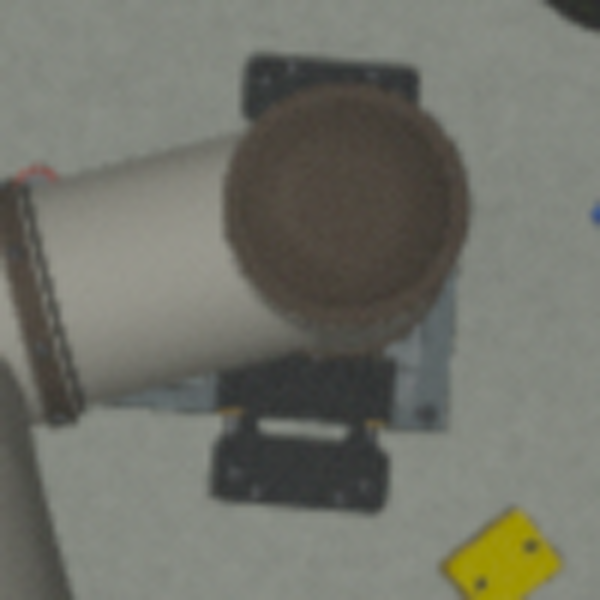

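>>> step_arm(
  series=[
    [-1,0,0.1,1,0],
    [-1,0,0.1,1,0],
    [-1,0,0.1,1,0],
  ],
)

```text
time: 5.0
tool_pos: [0.5589, -0.018, 0.1115]
eef_rot: [[-0.996, 0.087, -0.0], [0.087, 0.996, -0.0], [0.0, -0.0, -1.0]]
force: [0.5, 0.0, 0.3]
width: 0.0457
```

Run:
```python
from h import *
s=state();print(s["tool_pos"],s["force"]);print(go(.5589,-.0185,.054,np.pi-.0874))
```

```text
[ 0.55887764 -0.01798877  0.11151085] [0.54288372 0.00101534 0.30804526]
(array([-0.01, -0.05,  5.75]), np.float64(0.0), np.float64(3.054457040516139))
```

>>> step_arm(
  series=[
    [-1,0,0,1.5,0],
    [-1,0,0,3,0],
    [-1,0,0,4.2,0],
    [-1,0,0,5,0],
    [-1,0,0,5.4,0],
    [-1,0,0,5.6,0],
    [-1,0,0,5.6,0],
    [-1,0,0,5.6,0],
  ],
)

```text
time: 5.8
tool_pos: [0.5594, -0.0177, 0.056]
eef_rot: [[-0.996, 0.087, 0.001], [0.087, 0.996, 0.0], [-0.001, 0.0, -1.0]]
force: [0.5, 0.1, -0.9]
width: 0.0459
```

>>> step_arm(
  series=[
    [-1,0,0,0.1,0],
    [-1,0,0,0.2,0],
    [-1,0,0,0.3,0],
    [-1,0,0,0.3,0],
  ],
)

```text
time: 6.2
tool_pos: [0.5589, -0.0178, 0.0524]
eef_rot: [[-0.996, 0.087, -0.0], [0.087, 0.996, -0.0], [0.0, -0.0, -1.0]]
force: [0.5, 1.0, -0.3]
width: 0.046
```

>>> step_arm(
  series=[
    [-1,0,0,0.1,0],
    [-1,0,0,0.1,0],
    [-1,0,0,0.1,0],
  ],
)

```text
time: 6.5
tool_pos: [0.5591, -0.0178, 0.0516]
eef_rot: [[-0.996, 0.087, 0.0], [0.087, 0.996, -0.0], [-0.0, 0.0, -1.0]]
force: [0.7, 0.7, -0.7]
width: 0.0455
```

Run:
```python
from h import *
from bench import camera
import cv2
s=state();print(s["time"],s["tool_pos"],s["force"],s["width"])
for n in("scene",):
    c=camera(n)[:,:,::-1];cv2.imwrite(f"pics/{n}4.png",c)
    cv2.imwrite(f"pics/{n}4c.png",cv2.resize(c[180:280,225:345],None,fx=6,fy=6,interpolation=2))
```

```text
6.5 [ 0.55912245 -0.01778093  0.05160602] [ 0.65382828  0.72408894 -0.7349714 ] 0.04553040101490071
```

View pics/scene4c.png

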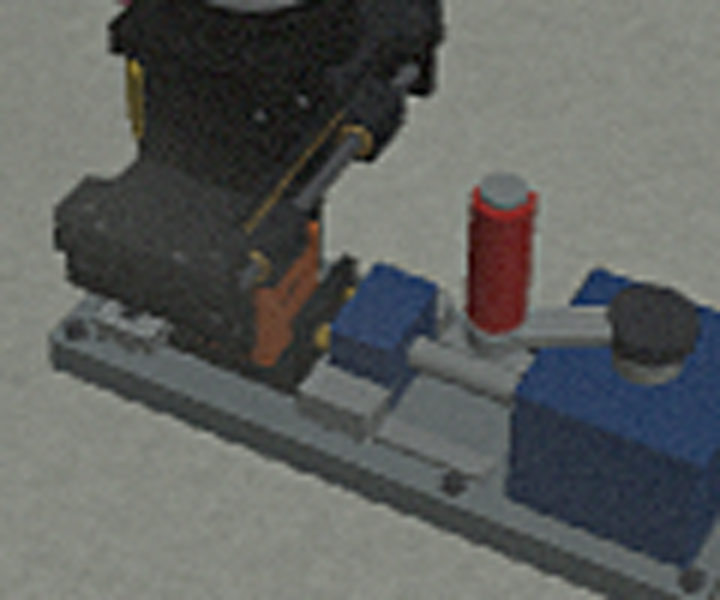

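The block is between the jaws, just above or on the mat. I'll lower it slightly more until it touches.

>>> step_arm(
  series=[
    [-1,0,0,0.1,0],
    [-1,0,0,0.1,0],
    [-1,0,0,0.1,0],
  ],
)

```text
time: 6.85
tool_pos: [0.5591, -0.0178, 0.0516]
eef_rot: [[-0.996, 0.087, 0.0], [0.087, 0.996, -0.0], [-0.0, -0.0, -1.0]]
force: [-1.5, 1.5, 4.7]
width: 0.0457
```

Touching (4.7 N, and z no longer falls). I'll open and rise.

>>> step_arm(
  series=[
    [0.4,0,0,0,0],
    [1,0,0,0,0],
    [1,0,0,0,0],
    [1,0,0,0,0],
    [1,0,0,0,0],
    [1,0,0,0,0],
    [1,0,0,-2,0],
    [1,0,0,-6,0],
    [1,0,0,-11,0],
    [1,0,0,-16,0],
    [1,0,0,-17,0],
    [1,0,0,-17,0],
    [1,0,0,-17,0],
  ],
)

```text
time: 8.15
tool_pos: [0.558, -0.0178, 0.2192]
eef_rot: [[-0.996, 0.087, -0.002], [0.087, 0.996, 0.0], [0.002, 0.0, -1.0]]
force: [0.9, -0.3, -0.9]
width: 0.0871
```

Run:
```python
from h import *
from bench import camera
import cv2
s=state();print(s["time"],s["tool_pos"],s["force"],s["width"]);print(go(.601,.0992,.22))
for n in("scene","top"):
    c=camera(n)[:,:,::-1];cv2.imwrite(f"pics/{n}5.png",c)
    b=(180,280,225,345) if n=="scene" else (170,250,205,325)
    cv2.imwrite(f"pics/{n}5c.png",cv2.resize(c[b[0]:b[1],b[2]:b[3]],None,fx=6,fy=6,interpolation=2))
```

```text
8.15 [ 0.55801168 -0.01777655  0.21920053] [ 0.888444   -0.25939319 -0.88101329] 0.0870985393585182
(array([-3.26, 12.03, -0.09]), 0, np.float64(3.0541811379175576))
```

View pics/scene5c.png

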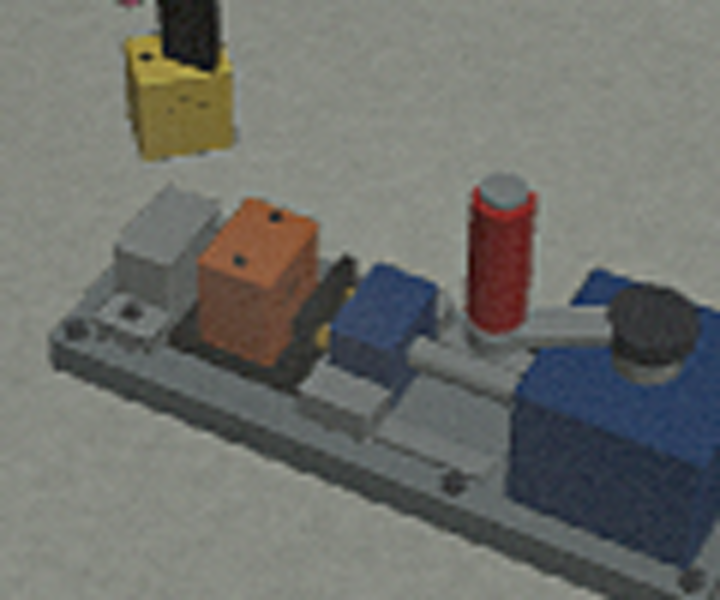

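View pics/top5c.png

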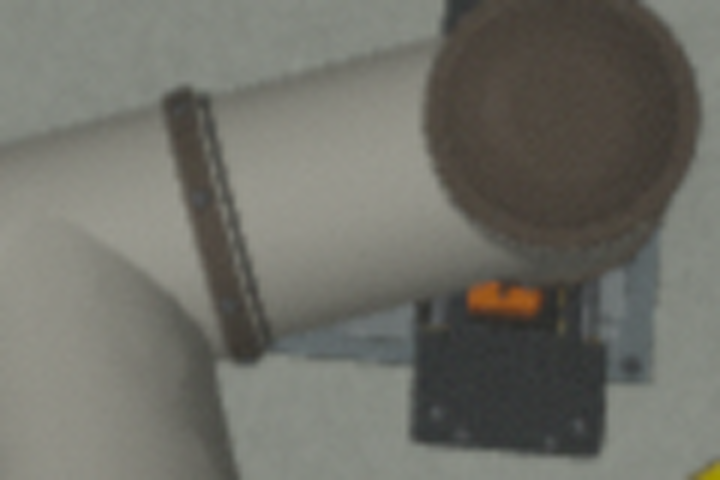

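>>> step_arm(
  series=[
    [1,-1,4,0,0],
    [1,-2.2,8,0,0],
    [1,-3.25,12,0,0],
    [1,-3.25,12,0,0],
    [1,-3.25,12,0,0],
    [1,-3.25,12,0,0],
    [1,-3.25,12,2,0],
    [1,-3.25,12,4.5,0],
    [1,-3.25,12,6.2,0],
    [1,-3.25,12,6.9,0],
    [1,-3.25,12,6.9,0],
    [1,-3.25,12,6.9,0],
  ],
)

```text
time: 9.45
tool_pos: [0.6023, 0.0985, 0.1525]
eef_rot: [[-0.996, 0.087, 0.002], [0.087, 0.996, 0.0], [-0.001, 0.0, -1.0]]
force: [-0.9, 0.7, 0.8]
width: 0.0865
```

Run:
```python
from h import *
from bench import camera
import cv2
s=state();print(s["time"],s["tool_pos"],s["force"],s["width"]);print(go(.601,.0992,.15))
for n in("scene",):
    c=camera(n)[:,:,::-1];cv2.imwrite(f"pics/{n}6.png",c)
    cv2.imwrite(f"pics/{n}6c.png",cv2.resize(c[180:280,245:365],None,fx=6,fy=6,interpolation=2))
```

```text
9.45 [0.6023291  0.09849282 0.15251456] [-0.92646924  0.71214503  0.81185058] 0.0865243584355527
(array([0.14, 0.06, 0.25]), 0, np.float64(3.054175264247947))
```

View pics/scene6c.png

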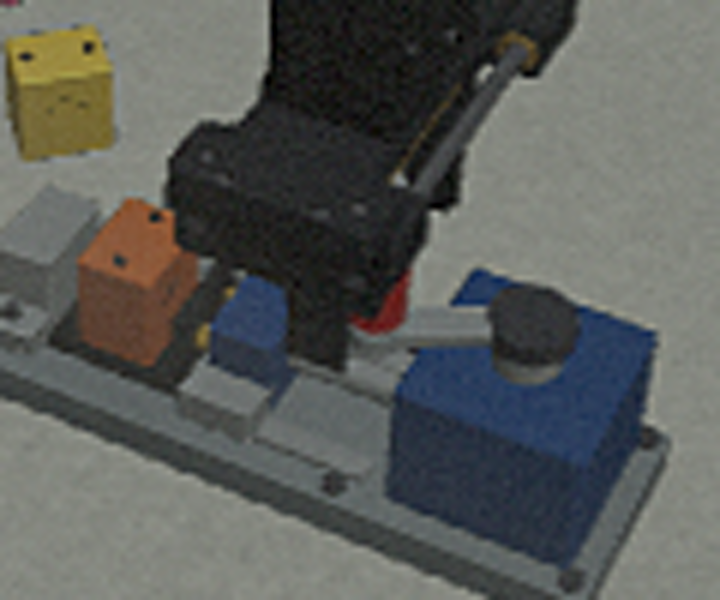

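Sleeve between the fingers. Closing gently.

>>> step_arm(
  series=[
    [-1,0,0,0,0],
    [-1,0,0,0,0],
    [-1,0,0,0,0],
    [-1,0,0,0,0],
    [-1,0,0,0,0],
    [-1,0,0,0,0],
    [-1,0,0,0,0],
    [-1,0,0,0,0],
    [-1,0,0,0,0],
    [-1,0,0,0,0],
    [-1,0,0,0,0],
  ],
  grip_force=40,
)

```text
time: 10.6
tool_pos: [0.6008, 0.0988, 0.1515]
eef_rot: [[-0.996, 0.087, -0.002], [0.087, 0.996, -0.0], [0.002, -0.001, -1.0]]
force: [-5.7, 1.3, 3.9]
width: 0.023
```

Run:
```python
from h import *
s=state();print(s["time"],s["tool_pos"],s["force"],s["width"],s["ft_torque"])
```

```text
10.6 [0.60076559 0.0988112  0.15146113] [-5.67975874  1.29823345  3.91887417] 0.022983022420738717 [ 0.2312384   1.46401319 -0.01111188]
```

```bash
cat >> h.py <<'E'
CX=np.array([.5739,.1526]);AT=3.0542;PH0=np.deg2rad(-63.4)
XT=np.array([np.cos(AT),np.sin(AT)]);YT=np.array([-XT[1],XT[0]])*-1  # tool y (tool z down)
def pt(w,r=.06): # commanded sleeve pos after winding w rad (clockwise)
    return CX+r*np.array([np.cos(PH0-w),np.sin(PH0-w)])
def rows(w0,w1,step,off=(0,0)):
    n=int(round((w1-w0)/step));out=[]
    for w in np.linspace(w0,w1,n+1)[1:]:
        d=(pt(w)-pt(w0)+off)*100;out.append([-1,round(float(d@XT),2),round(float(d@YT),2),0,0])
    return out
def rep():
    s=state();p=s["tool_pos"][:2]-CX;ph=np.arctan2(p[1],p[0]);w=(PH0-ph)%(2*np.pi)
    er=np.array([np.cos(ph),np.sin(ph)]);et=np.array([er[1],-er[0]])
    f=s["force"][:2];print("t",round(s["time"],2),"w",round(w,3),"r",round(np.linalg.norm(p)*1e3,2),"Frad",round(f@er,1),"Ftan(resist)",round(-f@et,1),"Fz",round(s["force"][2],1),"z",round(s["tool_pos"][2],4),"wid",round(s["width"],4))
E
python3 - <<'E'
from h import *
print(XT,YT,state()["eef_rot"]);rep();print(rows(0,.8,.08))
E
```

```text
[-0.99618369  0.08728145] [0.08728145 0.99618369] [[-9.96206148e-01  8.69938645e-02 -2.31904904e-03]
 [ 8.69950316e-02  9.96208662e-01 -4.07040594e-04]
 [ 2.27484670e-03 -6.07242086e-04 -9.99997228e-01]]
t 10.6 w 0.001 r 60.12 Frad -3.7 Ftan(resist) -4.5 Fz 3.9 z 0.1515 wid 0.023
[[-1, 0.42, -0.23, 0, 0], [-1, 0.85, -0.44, 0, 0], [-1, 1.3, -0.6, 0, 0], [-1, 1.77, -0.73, 0, 0], [-1, 2.24, -0.82, 0, 0], [-1, 2.72, -0.87, 0, 0], [-1, 3.19, -0.89, 0, 0], [-1, 3.67, -0.87, 0, 0], [-1, 4.15, -0.81, 0, 0], [-1, 4.62, -0.71, 0, 0]]
```

>>> step_arm(
  series=[
    [-1,0.4,-0.2,0,0],
    [-1,0.85,-0.4,0,0],
    [-1,1.3,-0.6,0,0],
    [-1,1.8,-0.7,0,0],
    [-1,2.2,-0.8,0,0],
    [-1,2.7,-0.9,0,0],
  ],
)

```text
time: 11.2
tool_pos: [0.5789, 0.0932, 0.1516]
eef_rot: [[-0.996, 0.086, 0.011], [0.086, 0.996, 0.003], [-0.011, 0.003, -1.0]]
force: [11.1, -0.4, -8.9]
width: 0.0232
```

Run:
```python
from h import *
rep();d=(pt(1.28)-pt(0))*100-0;
o=np.array([2.7,-.9])
for w in np.arange(.56,1.61,.08):
    d=(pt(w)-pt(0))*100;print(round(w,2),np.round([d@XT-o[0],d@YT-o[1]],2))
```

```text
t 11.2 w 0.381 r 59.63 Frad 1.3 Ftan(resist) 11.0 Fz -8.9 z 0.1516 wid 0.0232
0.56 [0.49 0.01]
0.64 [0.97 0.03]
0.72 [1.45 0.09]
0.8 [1.92 0.19]
0.88 [2.38 0.33]
0.96 [2.83 0.5 ]
1.04 [3.26 0.71]
1.12 [3.67 0.95]
1.2 [4.07 1.23]
1.28 [4.44 1.53]
1.36 [4.78 1.87]
1.44 [5.1  2.23]
1.52 [5.39 2.61]
1.6 [5.64 3.02]
```

Resistance is 11 N tangential and the radius is right, so the crank turns as expected.

>>> step_arm(
  series=[
    [-1,0.5,0,0,0],
    [-1,1,0,0,0],
    [-1,1.45,0.1,0,0],
    [-1,1.9,0.2,0,0],
    [-1,2.4,0.35,0,0],
    [-1,2.85,0.5,0,0],
    [-1,3.25,0.7,0,0],
    [-1,3.65,0.95,0,0],
    [-1,4.05,1.2,0,0],
    [-1,4.45,1.55,0,0],
    [-1,4.8,1.85,0,0],
    [-1,5.1,2.2,0,0],
    [-1,5.4,2.6,0,0],
    [-1,5.65,3,0,0],
  ],
)

```text
time: 12.6
tool_pos: [0.5219, 0.1248, 0.1515]
eef_rot: [[-0.996, 0.087, 0.002], [0.087, 0.996, -0.004], [-0.003, -0.003, -1.0]]
force: [5.5, -9.5, -3.0]
width: 0.0232
```

```bash
cat >> h.py <<'E'
def tab(o,w0,w1,st=.08):
    rep()
    for w in np.arange(w0,w1+1e-6,st):
        d=(pt(w)-pt(0))*100;print(round(w,2),np.round([d@XT-o[0],d@YT-o[1]],2))
E
python3 - <<'E'
from h import *
tab([2.7+5.65,-.9+3],1.68,2.64)
E
```

```text
t 12.6 w 1.545 r 58.99 Frad -0.4 Ftan(resist) 11.0 Fz -3.0 z 0.1515 wid 0.0232
1.68 [0.22 0.44]
1.76 [0.4  0.88]
1.84 [0.56 1.34]
1.92 [0.67 1.8 ]
2.0 [0.75 2.28]
2.08 [0.79 2.76]
2.16 [0.79 3.24]
2.24 [0.75 3.71]
2.32 [0.68 4.19]
2.4 [0.56 4.65]
2.48 [0.42 5.11]
2.56 [0.23 5.55]
2.64 [0.01 5.98]
```

>>> step_arm(
  series=[
    [-1,0.2,0.45,0,0],
    [-1,0.4,0.9,0,0],
    [-1,0.55,1.35,0,0],
    [-1,0.7,1.8,0,0],
    [-1,0.75,2.3,0,0],
    [-1,0.8,2.75,0,0],
    [-1,0.8,3.25,0,0],
    [-1,0.75,3.7,0,0],
    [-1,0.7,4.2,0,0],
    [-1,0.55,4.65,0,0],
    [-1,0.4,5.1,0,0],
    [-1,0.25,5.55,0,0],
    [-1,0,6,0,0],
  ],
)

```text
time: 13.9
tool_pos: [0.5227, 0.1828, 0.1513]
eef_rot: [[-0.996, 0.088, -0.008], [0.088, 0.996, -0.008], [0.007, -0.008, -1.0]]
force: [-7.8, -8.2, 8.0]
width: 0.0228
```

Run:
```python
from h import *
tab([8.35,2.1+6],2.72,3.28)
```

```text
t 13.9 w 2.568 r 59.4 Frad 2.6 Ftan(resist) 11.0 Fz 8.0 z 0.1513 wid 0.0228
2.72 [-0.25  0.39]
2.8 [-0.53  0.77]
2.88 [-0.85  1.13]
2.96 [-1.19  1.47]
3.04 [-1.56  1.77]
3.12 [-1.95  2.05]
3.2 [-2.36  2.29]
3.28 [-2.8  2.5]
```

>>> step_arm(
  series=[
    [-1,-0.25,0.4,0,0],
    [-1,-0.55,0.75,0,0],
    [-1,-0.85,1.15,0,0],
    [-1,-1.2,1.45,0,0],
  ],
)

```text
time: 14.3
tool_pos: [0.5349, 0.1976, 0.1514]
eef_rot: [[-0.996, 0.088, -0.009], [0.088, 0.996, -0.006], [0.009, -0.006, -1.0]]
force: [-13.3, -2.0, 9.0]
width: 0.0233
```

Run:
```python
from h import *
tab([8.35-1.2,8.1+1.45],3.04,3.6)
```

```text
t 14.3 w 2.891 r 59.54 Frad 7.2 Ftan(resist) 11.3 Fz 9.0 z 0.1514 wid 0.0233
3.04 [-0.36  0.32]
3.12 [-0.75  0.6 ]
3.2 [-1.16  0.84]
3.28 [-1.6   1.05]
3.36 [-2.04  1.23]
3.44 [-2.5   1.37]
3.52 [-2.97  1.47]
3.6 [-3.45  1.53]
```

>>> step_arm(
  series=[
    [-1,-0.35,0.3,0,0],
    [-1,-0.75,0.6,0,0],
    [-1,-1.15,0.85,0,0],
    [-1,-1.6,1.05,0,0],
  ],
)

```text
time: 14.7
tool_pos: [0.5519, 0.2083, 0.1514]
eef_rot: [[-0.996, 0.087, -0.008], [0.087, 0.996, -0.003], [0.008, -0.003, -1.0]]
force: [-12.9, 1.3, 7.8]
width: 0.0232
```

Run:
```python
from h import *
tab([7.15-1.6,9.55+1.05],3.36,3.92)
```

```text
t 14.7 w 3.23 r 59.88 Frad 5.9 Ftan(resist) 11.5 Fz 7.8 z 0.1514 wid 0.0232
3.36 [-0.44  0.18]
3.44 [-0.9   0.32]
3.52 [-1.37  0.42]
3.6 [-1.85  0.48]
3.68 [-2.33  0.51]
3.76 [-2.81  0.5 ]
3.84 [-3.28  0.45]
3.92 [-3.75  0.36]
```

>>> step_arm(
  series=[
    [-1,-0.45,0.2,0,0],
    [-1,-0.9,0.3,0,0],
    [-1,-1.35,0.4,0,0],
    [-1,-1.85,0.5,0,0],
  ],
)

```text
time: 15.1
tool_pos: [0.5714, 0.2128, 0.1514]
eef_rot: [[-0.996, 0.087, -0.006], [0.087, 0.996, -0.001], [0.006, -0.001, -1.0]]
force: [-11.3, 2.9, 5.3]
width: 0.0226
```

Run:
```python
from h import *
tab([5.55-1.85,10.6+.5],3.68,4.24)
```

```text
t 15.1 w 3.564 r 60.29 Frad 3.4 Ftan(resist) 11.1 Fz 5.3 z 0.1514 wid 0.0226
3.68 [-0.48  0.01]
3.76 [-0.96 -0.  ]
3.84 [-1.43 -0.05]
3.92 [-1.9  -0.14]
4.0 [-2.37 -0.27]
4.08 [-2.82 -0.43]
4.16 [-3.26 -0.63]
4.24 [-3.67 -0.86]
```

>>> step_arm(
  series=[
    [-1,-0.5,0,0,0],
    [-1,-0.95,0,0,0],
    [-1,-1.45,-0.05,0,0],
    [-1,-1.9,-0.15,0,0],
  ],
)

```text
time: 15.5
tool_pos: [0.5909, 0.2107, 0.1514]
eef_rot: [[-0.996, 0.087, -0.005], [0.087, 0.996, 0.001], [0.005, 0.001, -1.0]]
force: [-9.1, 5.3, 5.1]
width: 0.0229
```

Run:
```python
from h import *
tab([3.7-1.9,11.1-.15],4.0,4.56)
from bench import camera
import cv2
c=camera("scene")[:,:,::-1];cv2.imwrite("pics/s7.png",c);cv2.imwrite("pics/s7c.png",cv2.resize(c[190:270,225:325],None,fx=8,fy=7.5,interpolation=2))
```

```text
t 15.5 w 3.891 r 60.54 Frad 2.6 Ftan(resist) 10.2 Fz 5.1 z 0.1514 wid 0.0229
4.0 [-0.47 -0.12]
4.08 [-0.92 -0.28]
4.16 [-1.36 -0.48]
4.24 [-1.77 -0.71]
4.32 [-2.17 -0.98]
4.4 [-2.55 -1.28]
4.48 [-2.9 -1.6]
4.56 [-3.23 -1.96]
```

View pics/s7c.png

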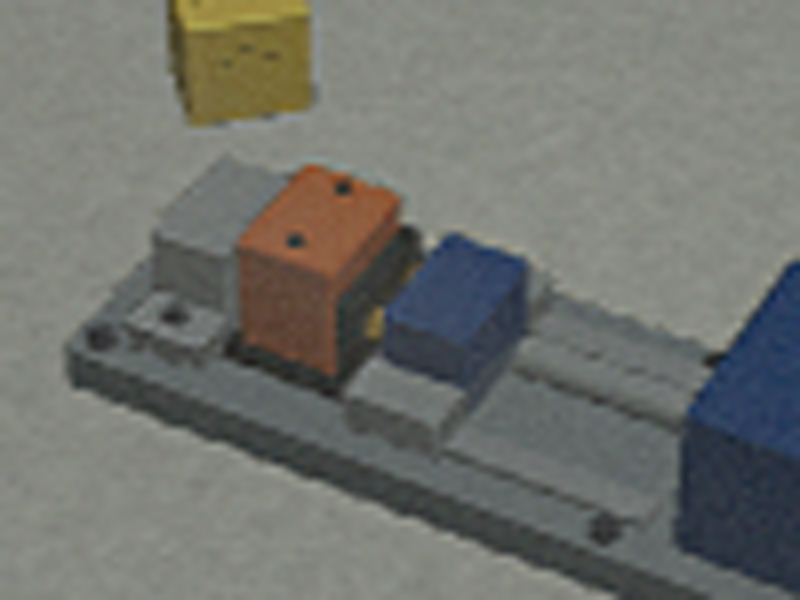

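The pad has reached the block, at about (340,300) in the crop. A small gap to the fixed jaw is left at about (235,270). Continuing.

>>> step_arm(
  series=[
    [-1,-0.45,-0.1,0,0],
    [-1,-0.9,-0.3,0,0],
    [-1,-1.35,-0.5,0,0],
  ],
)

```text
time: 15.85
tool_pos: [0.6043, 0.2052, 0.1514]
eef_rot: [[-0.996, 0.086, -0.003], [0.086, 0.996, 0.002], [0.004, 0.002, -1.0]]
force: [-10.2, 7.2, 5.5]
width: 0.0231
```

Run:
```python
from h import *
tab([1.8-1.35,10.95-.5],4.24,4.72)
```

```text
t 15.85 w 4.13 r 60.72 Frad 1.1 Ftan(resist) 12.4 Fz 5.5 z 0.1514 wid 0.0231
4.24 [-0.42 -0.21]
4.32 [-0.82 -0.48]
4.4 [-1.2  -0.78]
4.48 [-1.55 -1.1 ]
4.56 [-1.88 -1.46]
4.64 [-2.17 -1.83]
4.72 [-2.44 -2.23]
```

>>> step_arm(
  series=[
    [-1,-0.4,-0.2,0,0],
    [-1,-0.8,-0.5,0,0],
  ],
)

```text
time: 16.05
tool_pos: [0.6121, 0.1998, 0.1515]
eef_rot: [[-0.996, 0.086, -0.003], [0.086, 0.996, 0.003], [0.003, 0.003, -1.0]]
force: [-8.2, 7.9, 3.7]
width: 0.0231
```

Run:
```python
from h import *
tab([.45-.8,10.45-.5],4.4,4.88)
```

```text
t 16.05 w 4.286 r 60.77 Frad 1.0 Ftan(resist) 11.3 Fz 3.7 z 0.1515 wid 0.0231
4.4 [-0.4  -0.28]
4.48 [-0.75 -0.6 ]
4.56 [-1.08 -0.96]
4.64 [-1.37 -1.33]
4.72 [-1.64 -1.73]
4.8 [-1.87 -2.15]
4.88 [-2.07 -2.59]
```

>>> step_arm(
  series=[
    [-1,-0.4,-0.3,0,0],
    [-1,-0.75,-0.6,0,0],
    [-1,-1.1,-0.95,0,0],
  ],
)

```text
time: 16.35
tool_pos: [0.6223, 0.1896, 0.1514]
eef_rot: [[-0.996, 0.086, -0.002], [0.086, 0.996, 0.003], [0.003, 0.003, -1.0]]
force: [-7.5, 6.5, 3.3]
width: 0.0229
```

Run:
```python
from h import *
tab([-.35-1.1,9.95-.95],4.64,5.2)
```

```text
t 16.35 w 4.524 r 60.95 Frad -2.0 Ftan(resist) 9.7 Fz 3.3 z 0.1514 wid 0.0229
4.64 [-0.27 -0.38]
4.72 [-0.54 -0.78]
4.8 [-0.77 -1.2 ]
4.88 [-0.97 -1.64]
4.96 [-1.13 -2.09]
5.04 [-1.26 -2.56]
5.12 [-1.34 -3.03]
5.2 [-1.39 -3.51]
```

>>> step_arm(
  series=[
    [-1,-0.3,-0.4,0,0],
    [-1,-0.55,-0.8,0,0],
  ],
)

```text
time: 16.55
tool_pos: [0.6275, 0.1816, 0.1515]
eef_rot: [[-0.996, 0.086, -0.001], [0.086, 0.996, 0.004], [0.002, 0.004, -1.0]]
force: [-7.5, 10.1, 3.4]
width: 0.023
```

Run:
```python
from h import *
tab([-1.45-.55,9-.8],4.8,5.28)
from bench import camera
import cv2
c=camera("scene")[:,:,::-1];cv2.imwrite("pics/s8.png",c);cv2.imwrite("pics/s8c.png",cv2.resize(c[190:270,225:325],None,fx=8,fy=7.5,interpolation=2))
```

```text
t 16.55 w 4.681 r 60.97 Frad -1.8 Ftan(resist) 12.5 Fz 3.4 z 0.1515 wid 0.023
4.8 [-0.22 -0.4 ]
4.88 [-0.42 -0.84]
4.96 [-0.58 -1.29]
5.04 [-0.71 -1.76]
5.12 [-0.79 -2.23]
5.2 [-0.84 -2.71]
5.28 [-0.85 -3.19]
```

View pics/s8c.png

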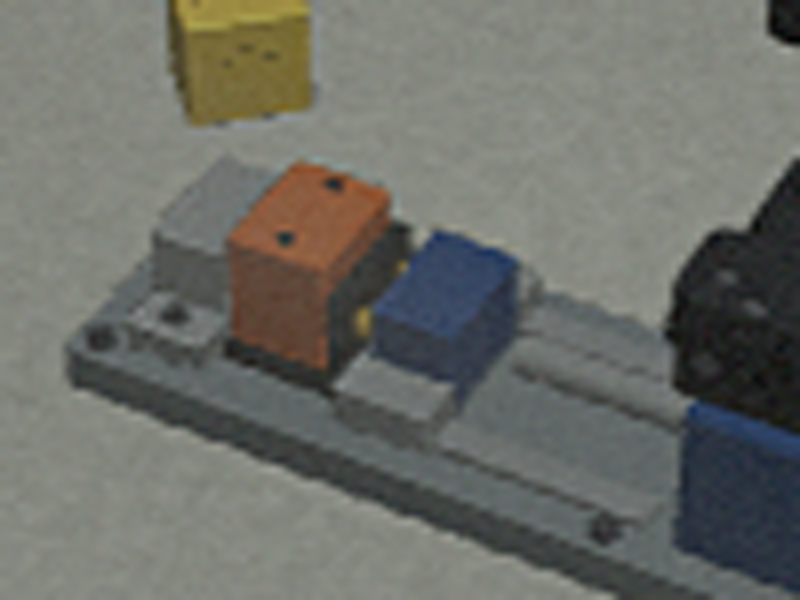

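>>> step_arm(
  series=[
    [-1,-0.2,-0.4,0,0],
    [-1,-0.4,-0.85,0,0],
  ],
)

```text
time: 16.8
tool_pos: [0.6311, 0.1736, 0.1515]
eef_rot: [[-0.996, 0.086, -0.0], [0.086, 0.996, 0.005], [0.0, 0.005, -1.0]]
force: [-6.4, 12.3, 1.9]
width: 0.023
```

Run:
```python
from h import *
tab([-2-.4,8.2-.85],4.96,5.44)
```

```text
t 16.8 w 4.825 r 60.97 Frad -1.8 Ftan(resist) 13.8 Fz 1.9 z 0.1515 wid 0.023
4.96 [-0.18 -0.44]
5.04 [-0.31 -0.91]
5.12 [-0.39 -1.38]
5.2 [-0.44 -1.86]
5.28 [-0.45 -2.34]
5.36 [-0.43 -2.81]
5.44 [-0.36 -3.29]
```

>>> step_arm(
  series=[
    [-1,-0.2,-0.45,0,0],
    [-1,-0.3,-0.9,0,0],
  ],
)

```text
time: 17.0
tool_pos: [0.6336, 0.165, 0.1515]
eef_rot: [[-0.996, 0.086, 0.001], [0.086, 0.996, 0.006], [-0.0, 0.006, -1.0]]
force: [-6.0, 14.1, 2.2]
width: 0.0232
```

Run:
```python
from h import *
tab([-2.4-.3,7.35-.9],5.12,5.6)
```

```text
t 17.0 w 4.973 r 60.98 Frad -3.0 Ftan(resist) 15.0 Fz 2.2 z 0.1515 wid 0.0232
5.12 [-0.09 -0.48]
5.2 [-0.14 -0.96]
5.28 [-0.15 -1.44]
5.36 [-0.13 -1.91]
5.44 [-0.06 -2.39]
5.52 [ 0.04 -2.86]
5.6 [ 0.18 -3.32]
```

Load now climbs steadily (about 8.5 N/rad), with onset near w≈4.5 and the target near w≈5.4.

>>> step_arm(
  series=[
    [-1,-0.1,-0.5,0,0],
    [-1,-0.15,-0.95,0,0],
  ],
)

```text
time: 17.2
tool_pos: [0.6347, 0.1561, 0.1515]
eef_rot: [[-0.996, 0.086, 0.002], [0.086, 0.996, 0.008], [-0.002, 0.008, -1.0]]
force: [-5.4, 15.1, 0.5]
width: 0.0231
```

Run:
```python
from h import *
tab([-2.7-.15,6.45-.95],5.28,5.6)
from bench import camera
import cv2
c=camera("scene")[:,:,::-1];cv2.imwrite("pics/s9.png",c);cv2.imwrite("pics/s9c.png",cv2.resize(c[190:270,225:325],None,fx=8,fy=7.5,interpolation=2))
```

```text
t 17.2 w 5.12 r 60.94 Frad -4.5 Ftan(resist) 15.3 Fz 0.5 z 0.1515 wid 0.0231
5.28 [-0.   -0.49]
5.36 [ 0.02 -0.96]
5.44 [ 0.09 -1.44]
5.52 [ 0.19 -1.91]
5.6 [ 0.33 -2.37]
```

View pics/s9c.png

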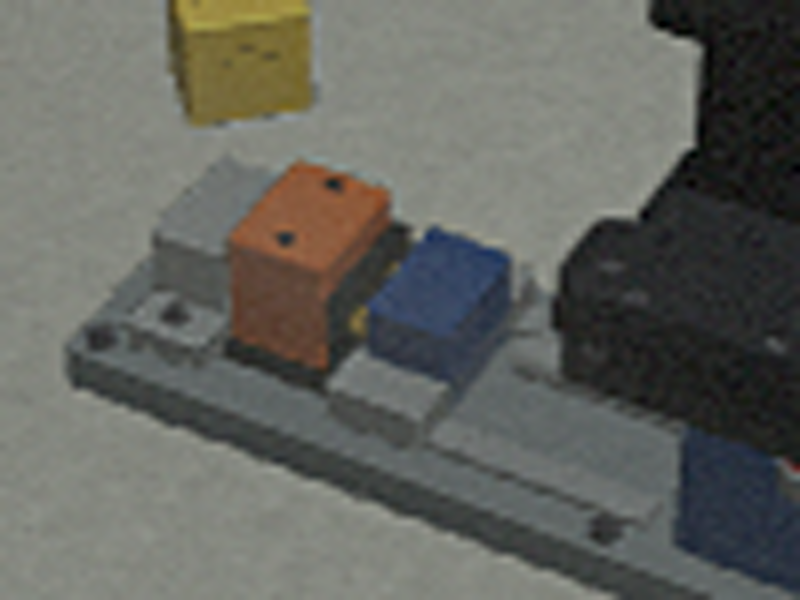

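>>> step_arm(
  series=[
    [-1,0,-0.5,0,0],
    [-1,0,-0.95,0,0],
  ],
)

```text
time: 17.45
tool_pos: [0.6346, 0.1475, 0.1515]
eef_rot: [[-0.996, 0.085, 0.004], [0.085, 0.996, 0.009], [-0.003, 0.009, -1.0]]
force: [-3.1, 16.7, 0.2]
width: 0.0234
```

Run:
```python
from h import *
tab([-2.85,5.5-.95],5.4,5.6,.04)
```

```text
t 17.45 w 5.261 r 60.9 Frad -4.5 Ftan(resist) 16.3 Fz 0.2 z 0.1515 wid 0.0234
5.4 [ 0.05 -0.25]
5.44 [ 0.09 -0.49]
5.48 [ 0.13 -0.73]
5.52 [ 0.19 -0.96]
5.56 [ 0.26 -1.19]
5.6 [ 0.33 -1.42]
```

>>> step_arm(
  series=[
    [-1,0.1,-0.5,0,0],
    [-1,0.15,-0.75,0,0],
  ],
)

```text
time: 17.65
tool_pos: [0.6335, 0.1406, 0.1516]
eef_rot: [[-0.996, 0.085, 0.007], [0.085, 0.996, 0.01], [-0.006, 0.011, -1.0]]
force: [-0.9, 18.6, -2.1]
width: 0.0232
```

Run:
```python
from h import *
rep()
```

```text
t 17.65 w 5.376 r 60.8 Frad -4.5 Ftan(resist) 18.1 Fz -2.1 z 0.1516 wid 0.0232
```

>>> step_arm(
  series=[
    [-1,0,0,0,0],
    [-1,0,0,0,0],
  ],
)

```text
time: 17.85
tool_pos: [0.6335, 0.1404, 0.1516]
eef_rot: [[-0.996, 0.085, 0.006], [0.085, 0.996, 0.009], [-0.006, 0.01, -1.0]]
force: [-1.4, 15.7, -1.2]
width: 0.0233
```

Run:
```python
from h import *
rep()
```

```text
t 17.85 w 5.379 r 60.81 Frad -4.5 Ftan(resist) 15.1 Fz -1.2 z 0.1516 wid 0.0233
```

>>> step_arm(
  series=[
    [-1,0,0.2,0,0],
    [-1,0,0.4,0,0],
    [-1,0,0.4,0,0],
    [-1,0,0.4,0,0],
  ],
)

```text
time: 18.25
tool_pos: [0.6335, 0.1407, 0.1516]
eef_rot: [[-0.996, 0.086, 0.004], [0.086, 0.996, 0.004], [-0.004, 0.004, -1.0]]
force: [-0.2, 7.9, -0.4]
width: 0.0231
```

Run:
```python
from h import *
rep()
```

```text
t 18.25 w 5.374 r 60.78 Frad -1.8 Ftan(resist) 7.7 Fz -0.4 z 0.1516 wid 0.0231
```

>>> step_arm(
  series=[
    [-1,0,0.2,0,0],
    [-1,0,0.35,0,0],
    [-1,0,0.35,0,0],
    [-1,0,0.35,0,0],
  ],
)

```text
time: 18.65
tool_pos: [0.6334, 0.1411, 0.1516]
eef_rot: [[-0.996, 0.087, 0.001], [0.087, 0.996, -0.0], [-0.001, -0.0, -1.0]]
force: [4.7, -2.1, -2.0]
width: 0.023
```

Run:
```python
from h import *
rep()
from bench import camera
import cv2
c=camera("scene")[:,:,::-1];cv2.imwrite("pics/s10.png",c);cv2.imwrite("pics/s10c.png",cv2.resize(c[190:270,225:325],None,fx=8,fy=7.5,interpolation=2))
```

```text
t 18.65 w 5.367 r 60.62 Frad 5.1 Ftan(resist) -1.2 Fz -2.0 z 0.1516 wid 0.023
```

View pics/s10c.png

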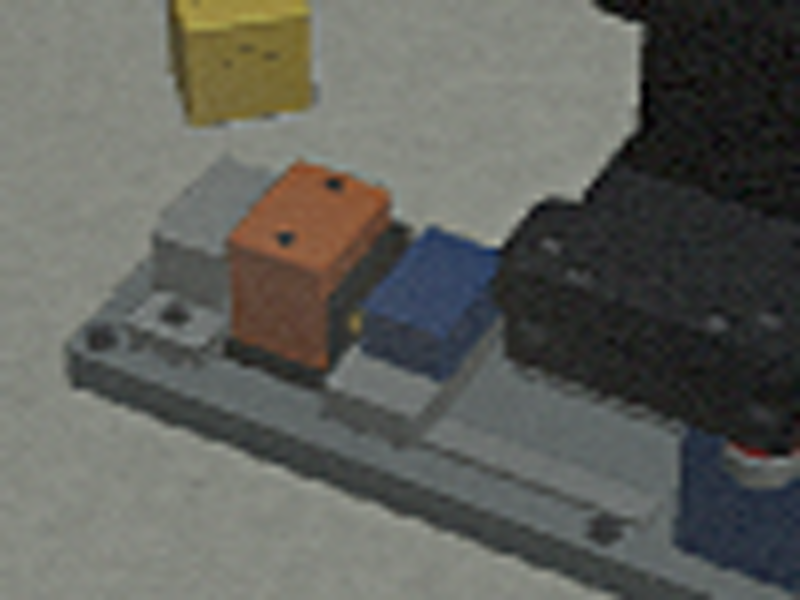

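The block is against the fixed jaw and the pin gap at about (355,320) has visibly shrunk. Next I check the shifts numerically from the frames.

Run:
```python
import cv2,numpy as np
from h import *
fs=["s7","s8","s9","s10"];I=[cv2.imread(f"pics/{f}.png",0).astype(np.float32) for f in fs]
def reg(a,b,x0,y0,x1,y1):
    m=np.zeros_like(a,np.uint8);m[y0:y1,x0:x1]=255
    # register via ECC translation on template from a
    t=a[y0:y1,x0:x1];W=np.array([[1,0,x0],[0,1,y0]],np.float32)
    _,W=cv2.findTransformECC(t,b,W,cv2.MOTION_TRANSLATION,(3,200,1e-6),None,3);return W[0,2]-x0,W[1,2]-y0
for i in(1,2,3):
    print(fs[i],"block",reg(I[0],I[i],253,208,277,226),"jaw",reg(I[0],I[i],271,218,285,247))
a=-.0874;C0=np.array([.5661,.0629,0]);d=np.array([np.sin(a),-np.cos(a),0])
P=C0-d*-.04+np.array([0,0,.05]);P=body(.5661,.0629,0,a,[[0,-.05,.05],[0,-.055,.05]])
print("px per 5mm",np.diff(proj("scene",P),axis=0))
```

```text
s8 block (np.float32(-1.2893066), np.float32(-0.46351624)) jaw (np.float32(-1.2515869), np.float32(-0.4996643))
s9 block (np.float32(-1.2907104), np.float32(-0.46809387)) jaw (np.float32(-1.6464539), np.float32(-0.720459))
s10 block (np.float32(-1.271225), np.float32(-0.4367218)) jaw (np.float32(-1.8275146), np.float32(-0.85321045))
px per 5mm [[-1.75607566 -0.6716429 ]]
```

Vision puts the onset slightly later (about 4.5–4.69 rad), so the clamping now is about 70–88 N. I'll add about 0.08 rad to centre it, still holding the sleeve.

>>> step_arm(
  series=[
    [-1,0,-0.4,0,0],
    [-1,0.05,-0.8,0,0],
    [-1,0.1,-1.1,0,0],
    [-1,0.15,-1.25,0,0],
  ],
)

```text
time: 19.1
tool_pos: [0.6322, 0.136, 0.1517]
eef_rot: [[-0.996, 0.086, 0.008], [0.086, 0.996, 0.011], [-0.007, 0.012, -1.0]]
force: [5.2, 17.0, -5.4]
width: 0.023
```

Run:
```python
from h import *
rep()
```

```text
t 19.1 w 5.455 r 60.65 Frad 0.3 Ftan(resist) 17.8 Fz -5.4 z 0.1517 wid 0.023
```

>>> step_arm(
  series=[
    [-1,0,0.3,0,0],
    [-1,0,0.6,0,0],
    [-1,0,0.7,0,0],
    [-1,0,0.7,0,0],
  ],
)

```text
time: 19.5
tool_pos: [0.6322, 0.1366, 0.1516]
eef_rot: [[-0.996, 0.087, 0.004], [0.087, 0.996, 0.001], [-0.003, 0.001, -1.0]]
force: [6.5, -0.5, -3.9]
width: 0.023
```

Run:
```python
from h import *
rep();s=state();print(s["force"])
```

```text
t 19.5 w 5.444 r 60.49 Frad 6.4 Ftan(resist) 1.3 Fz -3.9 z 0.1516 wid 0.023
[ 6.51943415 -0.46604613 -3.94838091]
```

>>> step_arm(
  series=[
    [0,0,0,0,0],
    [0.6,0,0,0,0],
    [1,0,0,0,0],
    [1,0,0,0,0],
    [1,0,0,0,0],
    [1,0,0,0,0],
    [1,0,0,0,0],
    [1,0,0,-2,0],
    [1,0,0,-5,0],
    [1,0,0,-9,0],
    [1,0,0,-12,0],
    [1,0,0,-12,0],
    [1,0,0,-12,0],
  ],
)

```text
time: 20.8
tool_pos: [0.6307, 0.1367, 0.2723]
eef_rot: [[-0.996, 0.087, 0.001], [0.087, 0.996, 0.001], [-0.001, 0.001, -1.0]]
force: [-0.4, -1.1, -0.5]
width: 0.0872
```

>>> step_arm(
  series=[
    [1,4,2,0,0],
    [1,8,5,0,0],
    [1,12,9,0,0],
    [1,15,13,0,0],
    [1,18,17,0,0],
    [1,20,20,0,0],
    [1,20,20,0,0],
    [1,20,20,0,0],
    [1,20,20,0,0],
  ],
)

```text
time: 21.7
tool_pos: [0.4488, 0.3523, 0.2705]
eef_rot: [[-0.996, 0.088, -0.001], [0.088, 0.996, -0.002], [0.001, -0.002, -1.0]]
force: [0.2, 0.9, 0.0]
width: 0.0872
```

Run:
```python
from h import *
from bench import camera
import cv2
s=state();print(s["time"],s["tool_pos"],s["force"],s["width"])
for n in("scene","top"):
    c=camera(n)[:,:,::-1];cv2.imwrite(f"pics/{n}11.png",c)
    b=(195,290,225,365) if n=="scene" else (180,245,205,325)
    cv2.imwrite(f"pics/{n}11c.png",cv2.resize(c[b[0]:b[1],b[2]:b[3]],None,fx=5.7,fy=5.7,interpolation=2))
```

```text
21.7 [0.44879618 0.35231385 0.27053597] [0.16028577 0.87384312 0.03538248] 0.08715015020569129
```

View pics/scene11c.png

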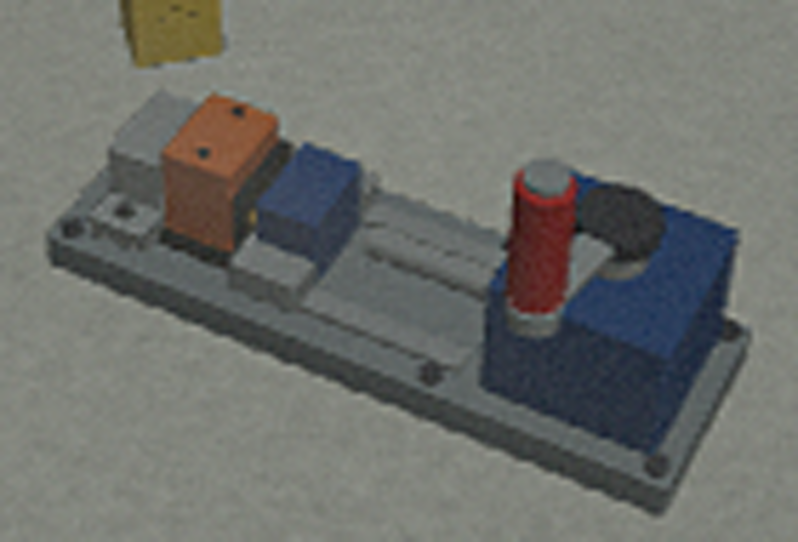

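View pics/top11c.png

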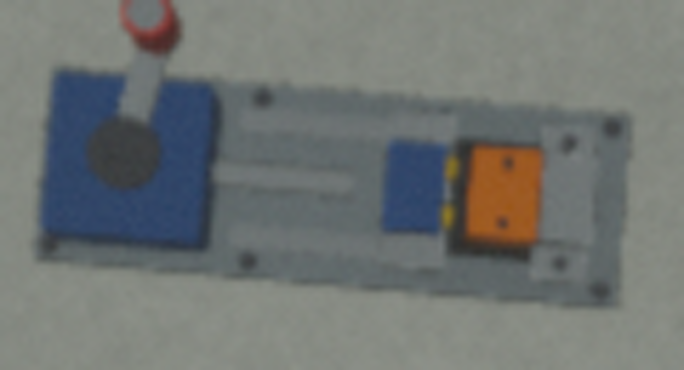

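View pics/scene11.png

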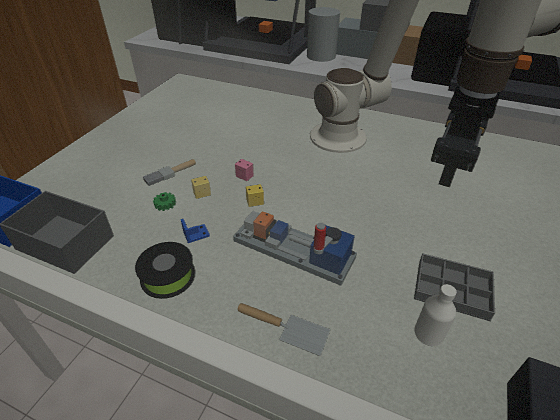

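Run:
```python
from bench import ctrl
print(ctrl.hand_in())
```

```text
the job is handed in; nothing more can be done
None
```

The orange block is clamped at an estimated 77–92 N, against a target of about 90 N. I handed the job in at about 22 s with the arm clear of everything.

**Placing:** I gripped the block across its 46 mm, stood it upright on the mat with its bored faces towards the jaws, and let go.

**Winding:** I held the crank by the red sleeve the whole time and wound it clockwise about 5.44 rad.
- Turning freely took about 11 N at the sleeve. The load began to climb near 4.5–4.7 rad, at roughly the expected rate of about 8 N per rad.
- It ended at about 18 N.
- I stopped once at about 5.38 rad and added a little more, because the camera check suggested the squeeze began later than the force did.
- I eased the side load to about 1 N before opening the fingers, then moved the arm away.

**Last checks:**
- The final pictures show the block upright against the fixed jaw and the pad partly pushed in. The crank is where I left it, and the other objects look unmoved.
- The force and the pictures disagreed slightly on where the squeeze began: about 4.54 rad by force, 4.63–4.69 rad by image. That is why the clamping force is a range.
- The image measurement of the moving jaw's own travel read low (about 5.4 mm where 7.4 mm was expected), so I did not rely on it.

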